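# Lay off a counted batch and ring it up

## Robot

A 6-joint arm with a two-finger parallel gripper is mounted at the origin on a cart in front of the work surface, level with it; the furniture and walls round the work are solid. World frame = base frame: x ahead of the robot, y to its left, z up, the work surface at z = 0. Lengths are in m, angles in rad, forces in N, time in s.
With the tool pointing down it reaches from about 0.3 to 1 m from the base axis. Payload 5.1 kg.
Tool frame: the origin (TCP) lies where the fingers leave the gripper's body, on its centre line; the fingertips stand 78 mm ahead of it and the grasp point (between the pads) lies bot.grip_depth ahead of it (bot.grip_depth is the distance from the TCP to the grasp point, in m); x points along the fingers, y is the direction in which the jaws open and shut, and the axes are right-handed (so a half turn about x gives the same grasp; the last joint's range is limited). The gripper opens to 95 mm and grips with 3 to 60 N. Pads are 20 mm wide; open, the fingers measure 119 mm over their backs; the gripper's body (75 mm by 180 mm) begins 59 mm behind the grasp point.
Start: joints at [1.129, 0.124, 1.65, -0, 1.367, -0.083], TCP at [0.228, 0.609, 0.292] pointing down, gripper open.
Joint ranges: [-2.61, 2.61], [-1.02, 2.33], [0.03, 2.71], [-1.35, 4.49], [0.32, 2.68], [-2.91, 2.91]. Speed limits (rad/s): [2.57, 2.57, 3.14, 3.14, 3.14, 3.14].

## Interface

Orientations are given as a 3x3 rotation matrix whose columns are the frame's x, y, z axes.
In Python, from rig import bot gives the robot as it stands. The module is installed in compiled form; this text tells all that it offers.
- The arm moves only by the tool arm_command, never from a script. Its argument "commands" is a list of rows, each a list of 3 entries, a list of its own where there are three numbers: the shift along the world's x, y, z in m, then the turn, a rotation vector about the world's x, y, z in degrees, then the finger opening in m, from 0 to 0.0951. In form: [[[tx, ty, tz], [wx, wy, wz], jaw], ...]. A call has 1 to 8 rows; each row shifts and turns the pose as measured when the row begins; what a row does not reach is not made up. A row lasts 1/10 s, in which the tool goes at most 50 mm and 8.59 degrees, less where a joint would pass 70% of its speed; a pose out of reach is approached as far as the arm can. A call with a gripper value outside its range is refused whole. The fingers move at their own pace and stop on an object; "force" is the grip in N (left out, the last holds). Time passes only in rows, so rows that do not move let the fingers close. It gives the time, the measured TCP pose, the force and the opening at its end, in the units of the state.
- bot.sense(): the state, without advancing time (a new reading comes with each control period).
- bot.camera(name): name is "side" or "top"; returns the picture (480x640x3 uint8, blue, green, red); there is no depth.
- bot.calibration(name): a dict with "intrinsics" (3x3 intrinsics, pixels), "R" (3x3) and "t" (3): a world point X has camera coordinates R X + t. Camera axes: x right, y down, z forward; pixel columns grow to the right and rows downward; lengths in m; the calibration is good to about 2 mm. A picture is of the moment at which its call begins. calibration takes no time and is no camera call.
- bot.finish_job(): hands the job in, once; it reports no verdict.
Trained networks look in the newest picture that a camera, given by its name, has taken for a name from the list of things; names that differ only in an ending like _2 or _b are one class to them, and where a whole thing is asked for, a point or a joint stands for the part that bears it (a point fixed in the world has none). Each returns a list of dicts, best first, with "score" (0 to 1); they miss things now and then, are a little off and sometimes report something else, mostly with a low value. They report only what shows in the picture. A call takes as long as a camera call.
- bot.regions_of(query, camera): "region" (480x640 bool, what is visible of it) and "extent" ([left, top, width, height] in pixels, round what is visible of it).
The state is a dict: "time": time; "joint_positions": joint angles; "joint_vel": joint speeds; "joint_torque": joint torques, N m; "eef_pos": TCP position; "eef_rot": TCP orientation; "force": force on the tool from outside, world axes, zero at the start; "moment": the same for the moment, N m; "width": finger opening in m.
Only numpy, scipy, OpenCV 4.12 (cv2) and the standard library are available. Lean on these libraries where they do the work, as an engineer would, in place of code of your own. Each camera call takes 0.05 s, during which the arm holds its last target.

## Task

The one full batch of trays still standing by itself on the worktop belongs on the pile: set it down gently, without dropping it, centred on top and crosswise to the batch below it, so that the layers keep alternating and the pile stays as it is. Then count it on the bench counter: press the plunger right down to its stop and let it spring back up. Leave the two low part batches and the other things where they are.

Things in the scene. Friction and masses are not known exactly. Their poses are not given: they have to be found in the camera images.
- full_batch: The full batch to lay on the pile: a banded stack of thin beige trays, 70 (x) x 120 (y) x 50 (z) mm, 0.16 kg, alone on the worktop; as tall as each batch in the pile, clearly taller than the two part batches. Origin: centre of its underside; z up; long side along y. Rigid; grasp across the short side (closing along x, solid width 68 mm), 25 to 35 mm above its underside.
- pile_top: The upper of the two batches already in the pile, the same 70 x 120 x 50 mm stack, loose, lying crosswise on pile_bottom. Origin: centre of its underside (about 50 mm above the worktop); its top is 50 mm above that; long side along its y.
- pile_bottom: The lower batch in the pile, the same 70 x 120 x 50 mm stack, loose, on the worktop. Origin: centre of its underside; long side along its y.
- part_batch_a: A part batch, not to be moved: the same trays but a low stack, 70 x 120 x 28 mm, loose on the worktop. Origin: centre of its underside.
- part_batch_b: A second part batch, not to be moved: 70 x 119 x 18 mm, loose on the worktop. Origin: centre of its underside.
- counter: Bench stroke counter: grey housing on a dark base plate with rubber feet, 104 (x) x 84 (y) mm, housing top 57 mm high; sloped window with four white drums at its -x side, black knob reaching 51 mm out at its -y side, upright spring plunger on top. Heavy, does not move. Origin: centre of its footprint at worktop level.
- plunger_top (a point): Top centre of the counter's plunger, which is a black mushroom head 43 mm across and 14 mm thick on a steel stem, standing on the counter 18 mm from its origin toward its +x. The top is 97 mm above the worktop when up and 83 mm when fully down. It moves straight down.
- counter_plunger (a joint): Travel of the plunger: 0 up (at rest), 0.014 m fully down on its stop. Its return spring needs about 3 N to start and 7 N to reach the stop.
- bowl_nest: Bystander: nest of white bowls, 68 mm across, 54 mm high, loose. Origin: centre of its underside.
- single_bowl: Bystander: single white bowl, 69 mm across, 29 mm high, loose. Origin: centre of its underside.
- cup_nest: Bystander: nest of white cups, 64 x 80 x 46 mm, loose. Origin: centre of its underside.

How it is judged:
On the way, in this order (a step that is already met when the one before it is completed fails the run):
1. the full batch lies centred and crosswise on top of the pile, let go (horizontal distance between full_batch and pile_top below 0.02 m and z of full_batch in the frame of pile_top between 0.044 and 0.057 m and angle between the y axis of full_batch and the x axis of pile_top, either way round below 0.2 rad and angle between full_batch's own z axis and vertical below 0.08 rad and contact force between full_batch and pile_top above 0.3 N and contact force between the fingers and full_batch below 0.2 N and linear speed of full_batch below 0.02 m/s), for 0.2 s.
2. the counter's plunger is pressed down to its stop (value of joint counter_plunger above 0.0122 m), for 0.05 s.
At the end, for the whole second after the job is handed in: Full batch at rest on the upper batch, let go, level, within 20 mm of its centre and 0.2 rad of square to it; the two lower batches still crossed (20 mm, 0.2 rad), the bottom one within 30 mm of its start; plunger pressed to within 1.8 mm of its stop, then back up within 2 mm (all of step 1 and horizontal distance between pile_top and pile_bottom below 0.02 m and z of pile_top in the frame of pile_bottom above 0.044 m and angle between the y axis of pile_top and the x axis of pile_bottom, either way round below 0.2 rad and distance of pile_bottom from where it was at the start of the episode below 0.03 m and value of joint counter_plunger below 0.002 m); the robot touches nothing.
It fails at once if the plunger is pressed before the full batch lies on the pile (value of joint counter_plunger above 0.007 m and not (horizontal distance between full_batch and pile_top below 0.035 m and z of full_batch in the frame of pile_top above 0.04 m)).
It fails at once if the full batch is dropped (falls freely faster than 0.5 m/s, a drop of more than about 13 mm) (linear speed of full_batch above 0.5 m/s and contact force between the fingers and full_batch below 0.1 N).
It fails at once if a part batch or another bystander is shifted by more than 30 mm (distance of any of part_batch_a, part_batch_b, bowl_nest, single_bowl, cup_nest from where it was at the start of the episode above 0.03 m).
It also fails if it takes over 61 s, if anything falls off the work surface, if the arm or the gripper's body presses on something with over 40 N, if the wrist force passes 120 N, or if a joint passes its speed limit or range.

## Working session

There is one attempt and no reset: what is moved stays moved. The work goes in short steps, Python scripts to look and compute and a tool call to move; the robot and the scene stay as the last step left them, time stands still between calls to the robot, and variables do not carry over. Pictures are saved under pics/ and viewed, and the job is handed in when it is done.

Besides the shell and the picture viewer there is one more tool, called after "Request:" by a JSON object that holds its "method" and its "body". arm_command: Moves the arm, as the interface text tells. Its arguments: {"type":"object","properties":{"commands":{"type":"array"},"force":{"type":"number"}},"required":["commands"]}

```bash
mkdir -p pics; python3 - <<'E'
from rig import bot
import cv2
for n in("side","top"):
    cv2.imwrite(f"pics/{n}0.png",bot.camera(n)); c=bot.calibration(n); print(n,c)
s=bot.sense();print(s,bot.grip_depth)
E
```

```text
side {'intrinsics': array([[466.80254078,   0.        , 321.32766446],
       [  0.        , 466.80254078, 245.87480529],
       [  0.        ,   0.        ,   1.        ]]), 'R': array([[ 0.8840704 , -0.46720611, -0.01174627],
       [-0.26766669, -0.48556901, -0.83221228],
       [ 0.38311104,  0.73887833, -0.5543327 ]]), 't': array([-0.4929082 ,  0.23746785,  0.8898434 ])}
top {'intrinsics': array([[475.54290741,   0.        , 324.82549717],
       [  0.        , 475.54290741, 231.75459633],
       [  0.        ,   0.        ,   1.        ]]), 'R': array([[ 0.01745824, -0.99976121, -0.01314257],
       [-0.98577382, -0.01501332, -0.16740543],
       [ 0.16716814,  0.0158782 , -0.98580054]]), 't': array([-0.00527492,  0.57012956,  1.04834096])}
{'time': 0.1, 'joint_positions': array([ 1.12939023e+00,  1.24456775e-01,  1.65149720e+00, -1.37468346e-05,
        1.36751939e+00, -8.26035510e-02]), 'joint_vel': array([-0.00069039, -0.00271083, -0.00197175,  0.00171673,  0.00175391,
       -0.00137071]), 'joint_torque': array([-7.34631726e-05, -4.18887663e+01, -3.61093211e+01,  7.77542219e-02,
        4.62331146e-02, -6.97550195e-05]), 'eef_pos': array([0.22809964, 0.60820929, 0.2911227 ]), 'eef_rot': array([[-7.91284067e-04,  3.51149935e-01,  9.36318908e-01],
       [-1.70619293e-03,  9.36317364e-01, -3.51150798e-01],
       [-9.99998231e-01, -1.87540073e-03, -1.41763475e-04]]), 'force': array([0.31145299, 0.91500756, 0.13278268]), 'moment': array([-0.00310199,  0.00713574, -0.01351935]), 'width': 0.09541194173183838} 0.0588
```

View pics/side0.png

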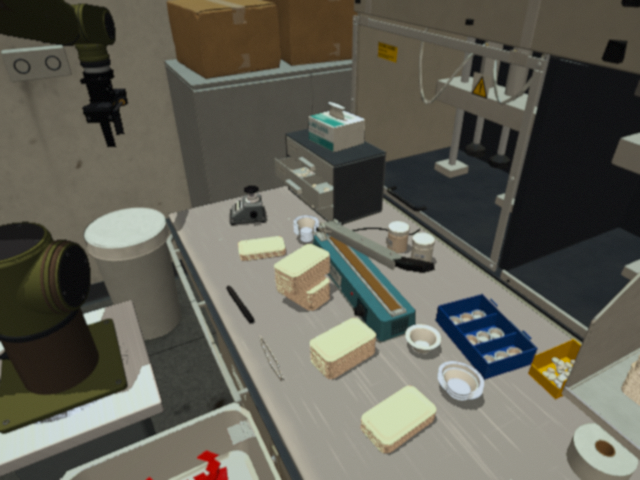

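View pics/top0.png

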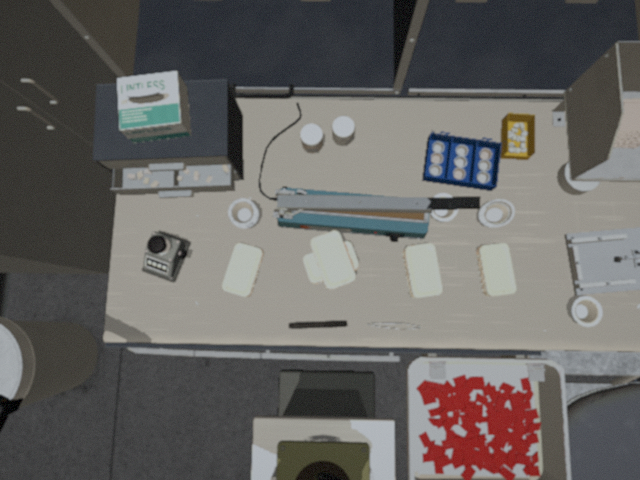

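```bash
python3 - <<'E'
from rig import bot
for c in("top","side"):
  for q in("full_batch","pile_top","pile_bottom","part_batch_a","counter","plunger_top"):
    for r in bot.regions_of(q,c)[:5]: print(c,q,round(r["score"],2),r["extent"],r["region"].sum())
E
```

```text
top full_batch 0.95 [401.1, 243.3, 42.4, 53.4] 1780
top pile_top 0.68 [310.2, 231.5, 43.7, 54.3] 1662
top pile_bottom 0.9 [302.5, 240.5, 56.4, 41.9] 604
top pile_bottom 0.27 [475.0, 242.2, 41.4, 55.1] 1683
top part_batch_a 0.81 [476.1, 244.6, 41.2, 54.4] 1733
top part_batch_a 0.75 [224.0, 243.0, 34.9, 54.8] 1480
top part_batch_a 0.27 [228.5, 201.0, 27.9, 29.6] 727
top counter 0.58 [140.8, 229.3, 52.7, 56.5] 1706
top plunger_top 0.68 [148.4, 234.7, 16.7, 21.5] 272
top plunger_top 0.59 [474.3, 242.3, 43.2, 51.8] 1672
side full_batch 0.76 [310.0, 318.8, 67.7, 60.4] 2642
side pile_top 0.84 [276.3, 244.2, 55.7, 50.4] 1911
side pile_bottom 0.98 [278.5, 276.6, 54.7, 34.1] 914
side part_batch_a 0.94 [361.0, 383.4, 75.4, 68.3] 3024
side part_batch_a 0.72 [238.2, 236.5, 48.4, 26.0] 955
side counter 0.56 [230.6, 188.3, 35.2, 36.8] 988
```

```bash
cat > h.py <<'E'
import numpy as np,cv2
from scipy.optimize import minimize
from rig import bot
C={n:bot.calibration(n) for n in("top","side")}
def proj(n,X):
    c=C[n]; p=(np.asarray(X)@c["R"].T+c["t"])@c["intrinsics"].T
    return p[:,:2]/p[:,2:]
def ray(n,uv,z):
    c=C[n]; d=c["R"].T@np.linalg.inv(c["intrinsics"])@np.r_[uv,1]; o=-c["R"].T@c["t"]
    return o+d*(z-o[2])/d[2]
def box(p,z0,h,lx=.07,ly=.12):
    a=p[2]; R=np.array([[np.cos(a),-np.sin(a)],[np.sin(a),np.cos(a)]])
    q=np.array([[i*lx/2,j*ly/2] for i,j in((-1,-1),(1,-1),(1,1),(-1,1))])@R.T+p[:2]
    return np.r_[np.c_[q,[z0]*4],np.c_[q,[z0+h]*4]]
S=4
def rend(n,P):
    hull=cv2.convexHull(((proj(n,P)+.5)*S*16).astype(np.int32))
    m=np.zeros((480*S,640*S),np.uint8); cv2.fillConvexPoly(m,hull,1,shift=4); return m
def fit(masks,z0,h,p0,**k):
    M={n:cv2.resize(m.astype(np.uint8),None,fx=S,fy=S,interpolation=cv2.INTER_NEAREST) for n,m in masks.items()}
    def f(p):
        e=0
        for n in M:
            r=rend(n,box(p,z0,h,**k)); e+=1-(r&M[n]).sum()/(r|M[n]).sum()
        return e/len(M)
    best=None
    for a in np.linspace(p0[2]-.4,p0[2]+.4,3):
        s=np.array([p0[0],p0[1],a]); sim=np.array([s,s+[.02,0,0],s+[0,.02,0],s+[0,0,.2]])
        r=minimize(f,s,method="Nelder-Mead",options=dict(initial_simplex=sim,xatol=2e-4,fatol=1e-4,maxiter=90))
        if best is None or r.fun<best.fun: best=r
    return best.x,best.fun
E
cat > a.py <<'E'
from h import *
bot.camera("top");bot.camera("side")
g=lambda q,n,i=0:bot.regions_of(q,n)[i]["region"]
def cen(m): return np.array(np.nonzero(m)[::-1]).mean(1)
ft,fs=g("full_batch","top"),g("full_batch","side")
for h in(.05,.028,.018):
    p0=[*ray("top",cen(ft),h)[:2],0.1]; print("full",h,*fit(dict(top=ft,side=fs),0,h,p0))
t,s=g("pile_top","top"),g("pile_top","side")
p0=[*ray("top",cen(t),.1)[:2],0.3]
for mm in (dict(top=t,side=s),dict(top=t),dict(side=s)): print("ptop",*fit(mm,.05,.05,p0))
print("full top/side",fit(dict(top=ft),0,.05,p0:=[*ray("top",cen(ft),.05)[:2],0.1]),fit(dict(side=fs),0,.05,p0))
for i in(0,1):
  t,s=g("part_batch_a","top",i),g("part_batch_a","side",i)
  for h in(.05,.028,.018): print("part",i,h,*fit(dict(top=t,side=s),0,h,[*ray("top",cen(t),h)[:2],-.1]))
pl=bot.regions_of("plunger_top","top")
for r in pl: print(r["score"],r["extent"],ray("top",cen(r["region"]),.09))
c=g("counter","top");print(ray("top",cen(c),.05)); 
cs=g("counter","side"); print(cen(cs))
im=cv2.imread("pics/top0.png")[210:310,110:250]; cv2.imwrite("pics/tc.png",cv2.resize(im,None,fx=5,fy=5,interpolation=cv2.INTER_CUBIC))
im=cv2.imread("pics/side0.png")[170:240,210:290]; cv2.imwrite("pics/sc.png",cv2.resize(im,None,fx=8,fy=8,interpolation=cv2.INTER_CUBIC))
E
python3 a.py
```

```text
full 0.05 [ 0.48803088 -0.22008027 -1.3924991 ] 0.09419011006622163
full 0.028 [ 0.48973392 -0.21925287  1.76813626] 0.14279541378491523
full 0.018 [ 0.49066987 -0.21937779  1.75471202] 0.1974696870167632
ptop [ 0.50291562 -0.01307841  1.94934919] 0.0888690704522006
ptop [ 0.50291676 -0.01313298  1.93914805] 0.053393757666621244
ptop [ 0.50594624 -0.01473395  2.10739248] 0.10218934379586087
full top/side (array([ 0.48793159, -0.22006674,  1.73986514]), np.float64(0.05508107026089282)) (array([ 0.48863101, -0.21956467, -1.33311321]), np.float64(0.12654412074708044))
part 0 0.05 [ 0.49435203 -0.39274735 -1.42171618] 0.22709350848067228
part 0 0.028 [ 0.49432948 -0.39369065  1.7067108 ] 0.09988995957742441
part 0 0.018 [ 0.49506603 -0.39397983 -1.44547191] 0.0842605652984888
part 1 0.05 [0.48376715 0.19531757 1.28676993] 0.2664113430915425
part 1 0.028 [ 0.48362771  0.19657106 -1.84170432] 0.13251353912080477
part 1 0.018 [0.48474646 0.19796923 1.30131868] 0.05926016882407298
0.84 [144.4, 233.1, 19.9, 21.3] [0.53103468 0.37757731 0.09      ]
[0.5103744  0.37225784 0.05      ]
[248.06745182 207.88865096]
```

```bash
python3 - <<'E'
from h import *
im={n:cv2.imread(f"pics/{n}0.png") for n in C}
F=[((.488,-.220,1.749),0,.05,(0,0,255)),((.503,-.0133,1.945),.05,.05,(255,0,0)),((.503,-.0133,1.945-np.pi/2),0,.05,(0,160,0))]
for n,(x,y,w,h) in dict(top=(290,220,160,90),side=(265,235,120,150)).items():
    k=5 if n=="top" else 4
    a=cv2.resize(im[n][y:y+h,x:x+w],None,fx=k,fy=k,interpolation=cv2.INTER_CUBIC)
    for p,z,hh,c in F:
        q=((proj(n,box(p,z,hh))-[x,y]+.5)*k).astype(int)
        for i in range(4):
            for u,v in((i,(i+1)%4),(i+4,(i+1)%4+4),(i,i+4)): cv2.line(a,q[u].tolist(),q[v].tolist(),c,1)
    cv2.imwrite(f"pics/ov_{n}.png",a)
E
```

```text
(no output)
```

View pics/ov_top.png

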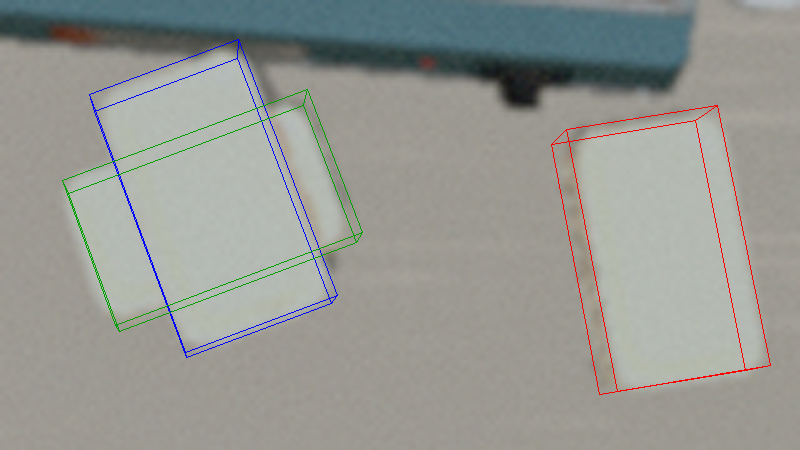

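View pics/ov_side.png

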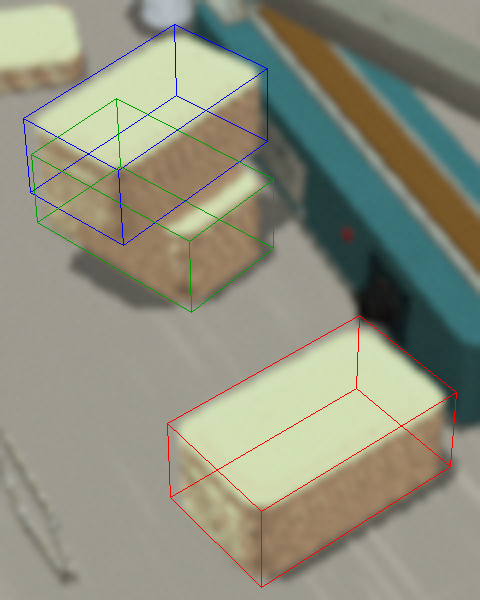

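View pics/tc.png

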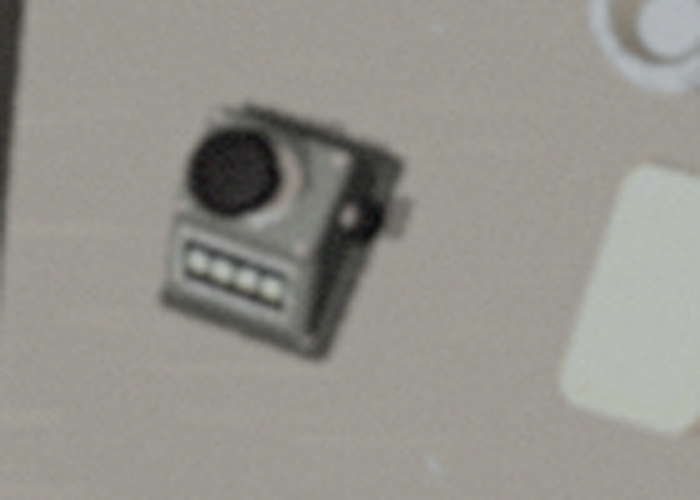

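View pics/sc.png

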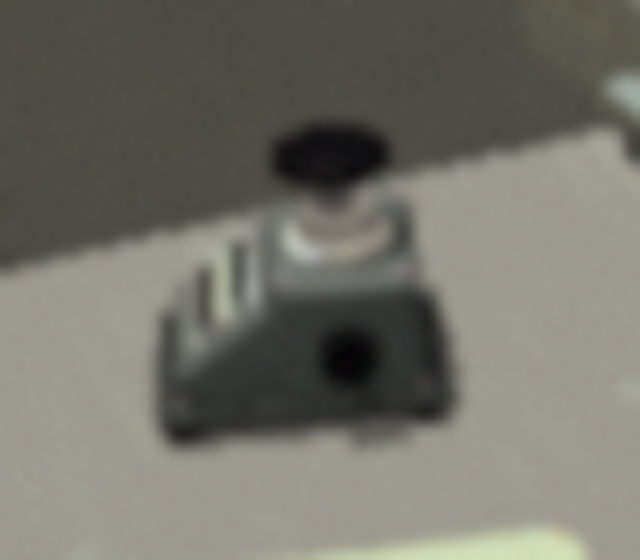

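```bash
python3 - <<'E'
from h import *
def tri(a,b):
    P=[C[n]["intrinsics"]@np.c_[C[n]["R"],C[n]["t"]] for n in("top","side")]
    X=cv2.triangulatePoints(P[0],P[1],np.array(a,float).reshape(2,1),np.array(b,float).reshape(2,1)); return (X[:3]/X[3]).ravel()
print("plunger",tri((110+236/5,210+171/5),(210+330/8,170+152/8)))
print("handle end",tri((480,203),(433,265)),"armleft",tri((279,203),(322,226)), "trimmer corner",tri((426,236),(413,318)))
for n in C: print("cam",n,-C[n]["R"].T@C[n]["t"])
print(ray("top",(110+236/5,210+171/5),.093))
E
```

```text
plunger [0.53078795 0.3743527  0.08928841]
handle end [ 0.6054613  -0.30087918  0.22629667] armleft [0.62421224 0.10993734 0.08131905] trimmer corner [ 0.59239398 -0.24313465  0.06089956]
cam top [ 0.38686168 -0.01335989  1.12882854]
cam side [ 0.15841895 -0.7724687   0.68510313]
[0.52897555 0.37330288 0.093     ]
```

Request:
{"method": "arm_command", "body": {"commands": [[[0.015,-0.047,0],[0,0,8],0.095],[[0.015,-0.047,0],[0,0,8],0.095],[[0.015,-0.047,0],[0,0,8],0.095],[[0.015,-0.047,0],[0,0,6],0.095],[[0.015,-0.047,0],[0,0,0],0.095],[[0.015,-0.047,0],[0,0,0],0.095],[[0.015,-0.047,0],[0,0,0],0.095],[[0.015,-0.047,0],[0,0,0],0.095]]}}

```text
time: 2.15
eef_pos: [0.3466, 0.2287, 0.291]
eef_rot: [[0.003, -0.198, 0.98], [0.0, 0.98, 0.198], [-1.0, -0.0, 0.003]]
force: [1.1, 0.0, -0.6]
width: 0.0949
```

Request:
{"method": "arm_command", "body": {"commands": [[[0.015,-0.047,0],[0,0,0],0.095],[[0.015,-0.047,0],[0,0,0],0.095],[[0.015,-0.047,0],[0,0,0],0.095],[[0.015,-0.047,0],[0,0,0],0.095],[[0.015,-0.047,0],[0,0,0],0.095],[[0.015,-0.047,0],[0,0,0],0.095],[[0.015,-0.047,0],[0,0,0],0.095],[[0.015,-0.047,0],[0,0,-1.2],0.095]]}}

```text
time: 2.95
eef_pos: [0.4643, -0.1541, 0.2947]
eef_rot: [[0.016, -0.176, 0.984], [0.0, 0.984, 0.176], [-1.0, -0.003, 0.016]]
force: [1.8, 0.3, 1.7]
width: 0.095
```

Request:
{"method": "arm_command", "body": {"commands": [[[0.015,-0.035,0],[0,0,0],0.095],[[0.009,-0.028,0],[0,0.5,0],0.095],[[0.002,-0.006,0],[0,0.5,0],0.095],[[0,0,-0.02],[0,0,0],0.095],[[0,0,-0.04],[0,0,0],0.095],[[0,0,-0.04],[0,0,0],0.095]]}}

```text
time: 3.55
eef_pos: [0.4946, -0.2333, 0.2009]
eef_rot: [[0.012, -0.166, 0.986], [-0.008, 0.986, 0.166], [-1.0, -0.01, 0.011]]
force: [0.2, -0.2, -0.4]
width: 0.0952
```

Request:
{"method": "arm_command", "body": {"commands": [[[-0.006,0.012,-0.02],[0.4,0.6,0.5],0.095],[[0,0,0],[0,0,0],0.095],[[0,0,0],[0,0,0],0.095]]}}

```text
time: 3.85
eef_pos: [0.4853, -0.2172, 0.1744]
eef_rot: [[-0.008, -0.177, 0.984], [0.005, 0.984, 0.177], [-1.0, 0.007, -0.007]]
force: [0.6, -0.3, -0.2]
width: 0.0949
```

Request:
{"method": "arm_command", "body": {"commands": [[[0.003,-0.003,-0.02],[-0.2,-0.3,0],0.095],[[0,0,-0.025],[0,0,0],0.095],[[0,0,-0.025],[0,0,0],0.095],[[0,0,-0.008],[0,0,0],0.095],[[0,0,0],[0,0,0],0.095]]}}

```text
time: 4.35
eef_pos: [0.495, -0.223, 0.1059]
eef_rot: [[0.015, -0.178, 0.984], [-0.008, 0.984, 0.178], [-1.0, -0.011, 0.013]]
force: [-1.0, 0.2, -0.2]
width: 0.0951
```

```bash
python3 - <<'E'
from h import *
s=bot.sense();print(s["eef_pos"],s["eef_rot"],s["force"])
a=bot.camera("side")[270:400,260:420];b=bot.camera("top")[210:320,360:480]
cv2.imwrite("pics/g1.png",np.hstack([cv2.resize(a,(492,400),interpolation=2),cv2.resize(b,(300,400),interpolation=2)]))
E
```

```text
[ 0.49497446 -0.22297089  0.10586118] [[ 0.01489742 -0.17811776  0.9838964 ]
 [-0.00846208  0.9839479   0.17825521]
 [-0.99985322 -0.01098135  0.01315103]] [-1.04876398  0.2058132  -0.19493756]
```

View pics/g1.png

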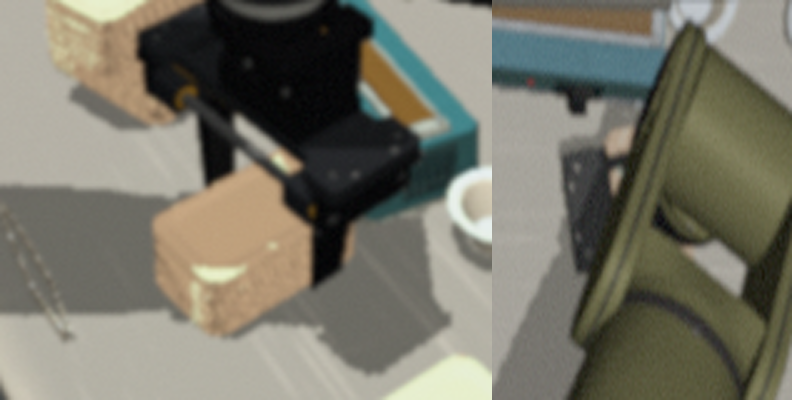

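Request:
{"method": "arm_command", "body": {"commands": [[[-0.006,0.002,-0.007],[0.3,0.5,0],0.095],[[0,0,-0.006],[0,0,0],0.095],[[0,0,0],[0,0,0],0.095],[[0,0,0],[0,0,0],0.095]]}}

```text
time: 4.85
eef_pos: [0.491, -0.2223, 0.097]
eef_rot: [[0.013, -0.178, 0.984], [-0.007, 0.984, 0.178], [-1.0, -0.009, 0.011]]
force: [0.6, 0.1, 0.7]
width: 0.0949
```

Request:
{"method": "arm_command", "body": {"commands": [[[-0.004,0.002,-0.006],[0.5,1.0,0],0.095],[[0,0,-0.005],[0,0,0],0.095],[[0,0,0],[0,0,0],0.095]]}}

```text
time: 5.15
eef_pos: [0.4867, -0.2202, 0.0854]
eef_rot: [[-0.006, -0.178, 0.984], [0.002, 0.984, 0.178], [-1.0, 0.003, -0.005]]
force: [-0.2, -0.3, 0.1]
width: 0.0949
```

Request:
{"method": "arm_command", "body": {"commands": [[[0,0,0],[0,0,0],0.06],[[0,0,0],[0,0,0],0.06],[[0,0,0],[0,0,0],0.06],[[0,0,0],[0,0,0],0.06],[[0,0,0],[0,0,0],0.06],[[0,0,0],[0,0,0],0.06]], "force": 20}}

```text
time: 5.75
eef_pos: [0.4867, -0.2202, 0.0851]
eef_rot: [[-0.006, -0.178, 0.984], [0.002, 0.984, 0.178], [-1.0, 0.003, -0.005]]
force: [0.6, -0.2, -0.6]
width: 0.0681
```

Request:
{"method": "arm_command", "body": {"commands": [[[0,0,0.01],[0,0,0],0.06],[[0,0,0.025],[0,0,0],0.06],[[0,0,0.04],[0,0,0],0.06],[[-0.005,0,0.045],[0,0,0],0.06],[[-0.005,0,0.04],[0,0,0],0.06],[[0,0,0.025],[0,0,0],0.06],[[0,0,0.005],[0,0,0],0.06],[[0,0,0],[0,0,0],0.06]]}}

```text
time: 6.55
eef_pos: [0.472, -0.2175, 0.2828]
eef_rot: [[-0.011, -0.178, 0.984], [0.005, 0.984, 0.178], [-1.0, 0.007, -0.01]]
force: [-0.4, -0.8, -1.6]
width: 0.0682
```

Request:
{"method": "arm_command", "body": {"commands": [[[0,0.01,0],[0,0,-5],0.06],[[0,0.02,0],[0,0,-8],0.06],[[0,0.025,0],[0,0,-8],0.06],[[0,0.025,0],[0,0,-8],0.06],[[0,0.025,0],[0,0,-8],0.06],[[0.005,0.025,0],[0,0,-8],0.06],[[0.005,0.02,0],[0,0,-8],0.06],[[0.005,0.02,0],[0,0,-8],0.06]]}}

```text
time: 7.35
eef_pos: [0.4802, -0.0413, 0.2636]
eef_rot: [[-0.02, 0.804, 0.594], [0.031, 0.595, -0.803], [-0.999, 0.002, -0.037]]
force: [0.4, 0.1, -2.1]
width: 0.0683
```

Request:
{"method": "arm_command", "body": {"commands": [[[0.006,0.01,0.005],[-0.5,-0.3,-7],0.06],[[0.006,0.006,0.002],[0,0,-4],0.06],[[0,0,0],[0,0,0],0.06],[[0,0,0],[0,0,0],0.06]]}}

```text
time: 7.75
eef_pos: [0.4888, -0.0214, 0.2603]
eef_rot: [[-0.027, 0.904, 0.427], [0.028, 0.427, -0.904], [-0.999, -0.012, -0.037]]
force: [0.8, 0.1, -0.5]
width: 0.0679
```

Request:
{"method": "arm_command", "body": {"commands": [[[0.014,0.008,0],[-1.6,-1.5,-3.8],0.06],[[0,0,0],[0,0,0],0.06],[[0,0,0],[0,0,0],0.06]]}}

```text
time: 8.05
eef_pos: [0.5009, -0.0145, 0.2565]
eef_rot: [[-0.006, 0.93, 0.367], [0.001, 0.367, -0.93], [-1.0, -0.006, -0.003]]
force: [0.2, -0.5, -2.4]
width: 0.0682
```

```bash
python3 - <<'E'
from h import *
s=bot.sense();print(s["eef_pos"],s["eef_rot"],s["force"])
im=bot.camera("side");bot.camera("top")
a=im[150:350,210:370]
cv2.imwrite("pics/g2.png",cv2.resize(a,None,fx=3,fy=3,interpolation=2))
for q in("pile_top","pile_bottom","full_batch"):
  for r in bot.regions_of(q,"side")[:2]: print(q,r["score"],r["extent"])
E
```

```text
[ 0.50093063 -0.0144712   0.25650165] [[-6.33106659e-03  9.30065502e-01  3.67339188e-01]
 [ 6.29129679e-04  3.67350182e-01 -9.30082495e-01]
 [-9.99979761e-01 -5.65731023e-03 -2.91085028e-03]] [ 0.19566352 -0.53208727 -2.43104136]
pile_top 0.86 [274.6, 243.6, 57.8, 49.4]
pile_bottom 0.73 [278.4, 278.4, 54.4, 31.5]
pile_bottom 0.37 [269.5, 200.5, 61.2, 46.8]
full_batch 0.73 [269.9, 201.8, 60.2, 42.2]
```

View pics/g2.png

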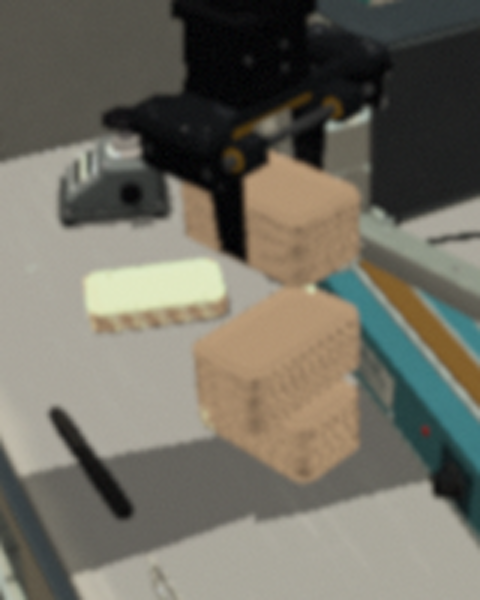

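Request:
{"method": "arm_command", "body": {"commands": [[[0.002,0.002,-0.012],[0,-0.2,0],0.06],[[0,0,-0.015],[0,0,0],0.06],[[0,0,-0.012],[0,0,0],0.06],[[0,0,-0.006],[0,0,0],0.06],[[0,0,0],[0,0,0],0.06],[[0,0,0],[0,0,0],0.06]]}}

```text
time: 8.9
eef_pos: [0.5023, -0.0126, 0.2069]
eef_rot: [[-0.003, 0.931, 0.366], [0.001, 0.366, -0.931], [-1.0, -0.003, -0.002]]
force: [0.3, 0.1, -1.6]
width: 0.0683
```

Request:
{"method": "arm_command", "body": {"commands": [[[0,0,-0.006],[0,0,0],0.06],[[0,0,-0.006],[0,0,0],0.06],[[0,0,-0.003],[0,0,0],0.06],[[0,0,0],[0,0,0],0.06],[[0,0,0],[0,0,0],0.06]]}}

```text
time: 9.4
eef_pos: [0.503, -0.0127, 0.1918]
eef_rot: [[-0.001, 0.931, 0.366], [0.001, 0.366, -0.931], [-1.0, -0.001, -0.001]]
force: [0.9, -0.1, -1.5]
width: 0.0682
```

Request:
{"method": "arm_command", "body": {"commands": [[[0,0,-0.003],[0,0,0],0.06],[[0,0,-0.002],[0,0,0],0.06],[[0,0,0],[0,0,0],0.06],[[0,0,0],[0,0,0],0.06]]}}

```text
time: 9.8
eef_pos: [0.5033, -0.0127, 0.1869]
eef_rot: [[0.0, 0.931, 0.366], [0.0, 0.366, -0.931], [-1.0, 0.0, -0.0]]
force: [0.4, -0.1, -0.5]
width: 0.068
```

Request:
{"method": "arm_command", "body": {"commands": [[[0,0,-0.0015],[0,0,0],0.06],[[0,0,0],[0,0,0],0.06],[[0,0,0],[0,0,0],0.06]]}}

```text
time: 10.1
eef_pos: [0.5034, -0.0127, 0.1855]
eef_rot: [[0.001, 0.931, 0.366], [0.0, 0.366, -0.931], [-1.0, 0.001, -0.0]]
force: [0.1, 0.3, -1.4]
width: 0.0682
```

Request:
{"method": "arm_command", "body": {"commands": [[[0,0,-0.0015],[0,0,0],0.06],[[0,0,0],[0,0,0],0.06],[[0,0,0],[0,0,0],0.06]]}}

```text
time: 10.4
eef_pos: [0.5037, -0.0128, 0.1843]
eef_rot: [[0.001, 0.931, 0.366], [0.0, 0.366, -0.931], [-1.0, 0.001, 0.0]]
force: [-0.1, 1.2, -1.3]
width: 0.0684
```

Request:
{"method": "arm_command", "body": {"commands": [[[0,0,-0.001],[0,0,0],0.06],[[0,0,0],[0,0,0],0.06],[[0,0,0],[0,0,0],0.06]]}}

```text
time: 10.7
eef_pos: [0.5041, -0.0128, 0.1843]
eef_rot: [[0.002, 0.931, 0.366], [0.0, 0.366, -0.931], [-1.0, 0.002, 0.001]]
force: [-0.3, -0.6, -1.6]
width: 0.0686
```

```bash
python3 - <<'E'
from h import *
f=[]
for i in range(4):
    im=bot.camera("side"); f.append(bot.sense()["force"])
print(np.round(f,2),bot.sense()["eef_pos"])
a=im[200:330,240:360]
cv2.imwrite("pics/g3.png",cv2.resize(a,None,fx=4.5,fy=4.5,interpolation=2))
E
```

```text
[[-0.02  0.11 -1.11]
 [-0.2  -0.21 -1.39]
 [-0.36 -0.81 -0.28]
 [ 0.57  0.26 -0.86]] [ 0.50411742 -0.01283775  0.18428995]
```

View pics/g3.png

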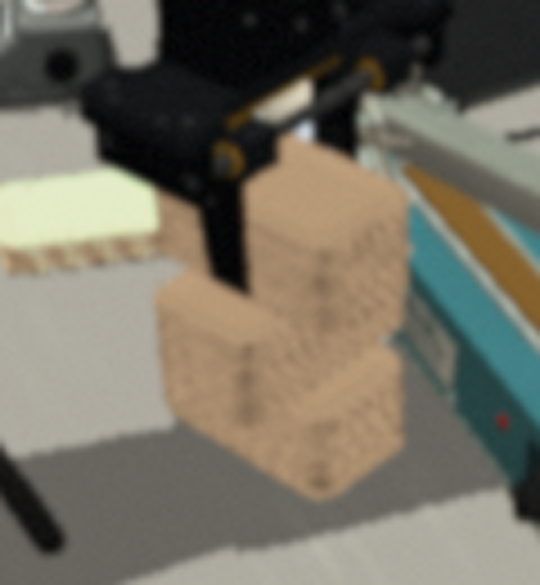

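Request:
{"method": "arm_command", "body": {"commands": [[[0,0,-0.0015],[0,0,0],0.06],[[0,0,0],[0,0,0],0.06],[[0,0,0],[0,0,0],0.06]]}}

```text
time: 11.2
eef_pos: [0.5046, -0.0129, 0.1842]
eef_rot: [[0.003, 0.931, 0.366], [0.0, 0.366, -0.931], [-1.0, 0.003, 0.001]]
force: [-0.7, -0.1, -0.8]
width: 0.068
```

```bash
python3 - <<'E'
from h import *
f=[]
for i in range(6):
    im=bot.camera("side"); f.append(bot.sense()["force"])
print(np.round(f,2),np.mean(f,0),bot.sense()["eef_pos"])
E
```

```text
[[ 0.07 -0.76 -0.08]
 [ 0.35  0.25 -1.27]
 [ 0.53 -0.48 -0.4 ]
 [-0.79 -0.61 -1.07]
 [ 0.19  0.36 -0.14]
 [ 0.02  0.18  0.04]] [ 0.05954142 -0.17759324 -0.48704489] [ 0.50453295 -0.0129351   0.18422184]
```

Request:
{"method": "arm_command", "body": {"commands": [[[0,0,0],[0,0,0],0.072],[[0,0,0],[0,0,0],0.078],[[0,0,0],[0,0,0],0.086],[[0,0,0],[0,0,0],0.095],[[0,0,0],[0,0,0],0.095],[[0,0,0],[0,0,0],0.095]]}}

```text
time: 12.1
eef_pos: [0.5047, -0.0129, 0.1845]
eef_rot: [[0.003, 0.931, 0.366], [0.0, 0.366, -0.931], [-1.0, 0.003, 0.001]]
force: [0.7, 0.9, -0.2]
width: 0.0948
```

```bash
python3 - <<'E'
from h import *
im=bot.camera("side"); s=bot.sense(); print(s["eef_pos"],s["force"],s["width"])
a=im[200:330,240:360]
cv2.imwrite("pics/g4.png",cv2.resize(a,None,fx=4.5,fy=4.5,interpolation=2))
E
```

```text
[ 0.50471956 -0.01288527  0.18452961] [ 0.04436013  0.21221205 -0.4999723 ] 0.09477099768562118
```

View pics/g4.png

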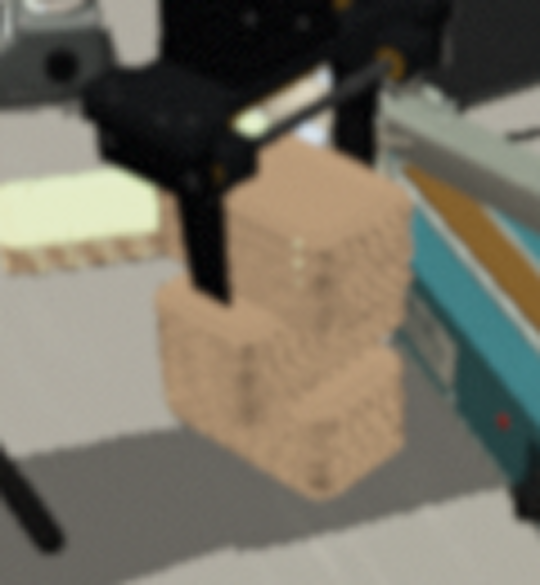

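Released, batch resting on the pile. Lift straight up, then head for the counter.

Request:
{"method": "arm_command", "body": {"commands": [[[0,0,0.01],[0,0,0],0.095],[[0,0,0.02],[0,0,0],0.095],[[0,0,0.03],[0,0,0],0.095],[[0,0,0.035],[0,0,0],0.095],[[0,0,0.02],[0,0,0],0.095],[[0,0,0.005],[0,0,0],0.095],[[0,0,0],[0,0,0],0.095]]}}

```text
time: 12.85
eef_pos: [0.5033, -0.0127, 0.3118]
eef_rot: [[0.003, 0.931, 0.366], [0.0, 0.366, -0.931], [-1.0, 0.003, 0.001]]
force: [-0.4, 0.5, -0.8]
width: 0.0951
```

Request:
{"method": "arm_command", "body": {"commands": [[[-0.002,0.02,0],[0,0,4],0.095],[[0,0.04,0],[0,0,8],0],[[0,0.045,0],[0,0,8],0],[[0,0.045,0],[0,0,8],0],[[0,0.045,0],[0,0,8],0],[[0.003,0.045,0],[0,0,8],0],[[0.003,0.045,0],[0,0,8],0],[[0.003,0.04,0],[0,0,8],0]]}}

```text
time: 13.65
eef_pos: [0.5053, 0.3187, 0.3]
eef_rot: [[-0.009, 0.117, 0.993], [-0.007, 0.993, -0.117], [-1.0, -0.008, -0.008]]
force: [0.6, -0.2, 0.2]
width: 0.0446
```

```bash
cat > chk.py <<'E'
from h import *
import sys
bot.camera("top");
im={n:bot.camera(n) for n in C}
s=bot.sense();print(s["time"],s["eef_pos"],s["width"])
def cen(m): return np.array(np.nonzero(m)[::-1]).mean(1)
for n in C:
  for q in("full_batch","pile_top","pile_bottom","plunger_top"):
    for r in bot.regions_of(q,n)[:2]: print(n,q,round(r["score"],2),r["extent"],ray(n,cen(r["region"]),.15 if q[0]=="f" else .093)[:2])
k=sys.argv[1]
a=im["side"][160:330,220:390]; b=im["top"][190:320,130:390]
cv2.imwrite(f"pics/s{k}.png",cv2.resize(a,None,fx=3.5,fy=3.5,interpolation=2));cv2.imwrite(f"pics/t{k}.png",cv2.resize(b,None,fx=3,fy=3,interpolation=2))
E
python3 chk.py 5
```

```text
13.8 [0.50515703 0.31846205 0.29954   ] 0.03261661586940943
top full_batch 0.98 [303.4, 232.8, 59.1, 44.3] [ 0.50259934 -0.01136113]
top pile_top 0.88 [311.1, 230.5, 45.3, 57.3] [ 0.48830773 -0.01887333]
top pile_top 0.54 [298.7, 230.1, 61.8, 47.9] [ 0.51001796 -0.01136621]
side full_batch 0.75 [274.5, 225.2, 57.9, 49.8] [ 0.49088064 -0.04897393]
side pile_top 0.66 [275.4, 263.4, 57.5, 31.4] [ 0.46536597 -0.06016922]
side pile_bottom 0.69 [278.3, 277.5, 55.9, 36.7] [ 0.46818328 -0.12497269]
side plunger_top 0.57 [236.1, 238.4, 39.4, 24.2] [0.43276326 0.07898075]
```

View pics/t5.png

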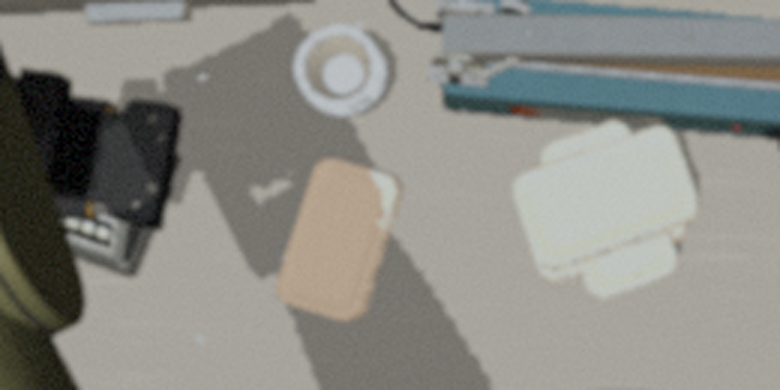

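View pics/s5.png

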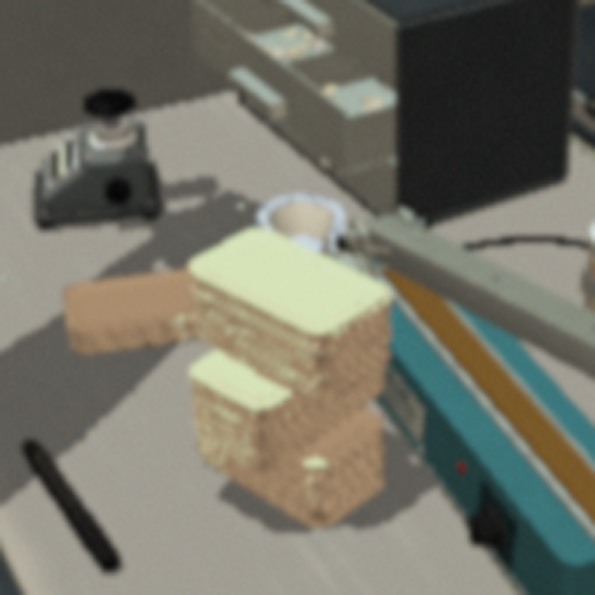

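Request:
{"method": "arm_command", "body": {"commands": [[[0.012,0.028,0],[0,0,0],0],[[0.012,0.024,0],[0,0,0],0],[[0,0,0],[0,0,0],0],[[0,0,-0.02],[0,0,0],0],[[0,0,-0.03],[0,0,0],0],[[0,0,-0.02],[0,0,0],0],[[0,0,0],[0,0,0],0],[[0,0,0],[0,0,0],0]]}}

```text
time: 15.0
eef_pos: [0.5322, 0.3633, 0.2341]
eef_rot: [[-0.002, 0.133, 0.991], [-0.005, 0.991, -0.133], [-1.0, -0.005, -0.001]]
force: [-0.2, 0.0, -0.4]
width: 0.0003
```

Request:
{"method": "arm_command", "body": {"commands": [[[-0.002,0.009,-0.015],[0,0,0],0],[[0,0,-0.02],[0,0,0],0],[[0,0,-0.01],[0,0,0],0],[[0,0,0],[0,0,0],0],[[0,0,0],[0,0,0],0]]}}

```text
time: 15.5
eef_pos: [0.5316, 0.3743, 0.1919]
eef_rot: [[0.005, 0.134, 0.991], [-0.0, 0.991, -0.134], [-1.0, 0.001, 0.005]]
force: [0.4, 1.0, -0.6]
width: 0.0004
```

```bash
python3 - <<'E'
from h import *
im=bot.camera("side"); s=bot.sense(); print(s["eef_pos"],s["force"],s["width"])
p=s["eef_pos"]+s["eef_rot"][:,0]*.078; print(p,proj("side",[p]))
cv2.imwrite("pics/p1.png",cv2.resize(im[100:240,190:310],None,fx=4,fy=4,interpolation=2))
E
```

```text
[0.53161518 0.37426297 0.19203574] [-0.16904691 -0.53333667 -1.12269175] 0.00042125855395646597
[0.53204311 0.37426705 0.11403691] [[250.34502395 181.02318646]]
```

View pics/p1.png

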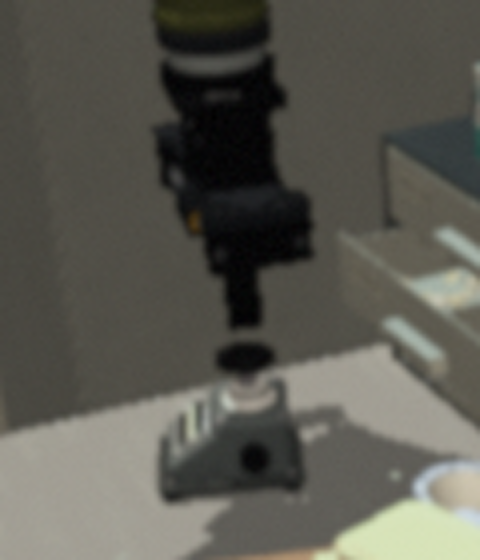

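Request:
{"method": "arm_command", "body": {"commands": [[[0,0,-0.01],[0,0,0],0],[[0,0,-0.01],[0,0,0],0],[[0,0,-0.006],[0,0,0],0],[[0,0,-0.003],[0,0,0],0],[[0,0,0],[0,0,0],0]]}}

```text
time: 16.05
eef_pos: [0.5331, 0.3753, 0.1652]
eef_rot: [[0.01, 0.135, 0.991], [0.003, 0.991, -0.135], [-1.0, 0.004, 0.01]]
force: [-2.1, -0.7, 4.5]
width: 0.0005
```

Request:
{"method": "arm_command", "body": {"commands": [[[0,0,-0.005],[0,0,0],0],[[0,0,-0.003],[0,0,0],0],[[0,0,0],[0,0,0],0]]}}

```text
time: 16.35
eef_pos: [0.5334, 0.3754, 0.1615]
eef_rot: [[0.009, 0.134, 0.991], [0.002, 0.991, -0.134], [-1.0, 0.004, 0.009]]
force: [-2.8, -1.8, 4.6]
width: 0.0004
```

Request:
{"method": "arm_command", "body": {"commands": [[[0,0,-0.004],[0,0,0],0],[[0,0,-0.003],[0,0,0],0],[[0,0,0],[0,0,0],0]]}}

```text
time: 16.65
eef_pos: [0.5337, 0.3756, 0.1619]
eef_rot: [[0.009, 0.134, 0.991], [0.002, 0.991, -0.134], [-1.0, 0.003, 0.008]]
force: [-1.5, -1.7, 5.0]
width: 0.0004
```

Request:
{"method": "arm_command", "body": {"commands": [[[0,0,-0.006],[0,0,0],0],[[0,0,-0.008],[0,0,0],0],[[0,0,-0.008],[0,0,0],0]]}}

```text
time: 16.95
eef_pos: [0.5349, 0.3764, 0.16]
eef_rot: [[0.007, 0.133, 0.991], [-0.001, 0.991, -0.133], [-1.0, 0.0, 0.007]]
force: [-18.6, -11.9, 38.4]
width: 0.0007
```

```bash
python3 - <<'E'
from h import *
im=bot.camera("side"); s=bot.sense(); print(s["eef_pos"],s["force"])
cv2.imwrite("pics/p2.png",cv2.resize(im[150:240,210:290],None,fx=6,fy=6,interpolation=2))
E
```

```text
[0.53485544 0.37642608 0.16005741] [-18.46410391 -10.71782219  36.52326538]
```

View pics/p2.png

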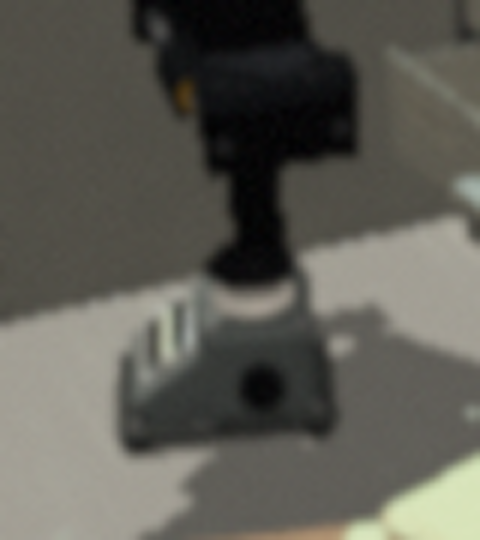

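Force jumps to 38 N at TCP z 0.160 (tip 82 mm): it is on the stop. Release.

Request:
{"method": "arm_command", "body": {"commands": [[[0,0,0.01],[0,0,0],0],[[0,0,0.02],[0,0,0],0],[[0,0,0.03],[0,0,0],0],[[-0.005,-0.01,0.04],[0,0,0],0],[[-0.005,-0.01,0.04],[0,0,0],0],[[0,0,0.02],[0,0,0],0],[[0,0,0],[0,0,0],0],[[0,0,0],[0,0,0],0]]}}

```text
time: 17.8
eef_pos: [0.5236, 0.355, 0.3267]
eef_rot: [[0.009, 0.133, 0.991], [0.0, 0.991, -0.133], [-1.0, 0.001, 0.009]]
force: [-0.1, -0.1, -0.1]
width: 0.0001
```

```bash
python3 chk.py 6; python3 - <<'E'
from h import *
bot.camera("side")
bot.camera("top")
m={n:bot.regions_of("full_batch",n)[0]["region"] for n in C}
print(fit(m,.1,.05,[.503,-.012,.37]),fit(dict(top=m["top"]),.1,.05,[.503,-.012,.37]))
im=bot.camera("side");cv2.imwrite("pics/p3.png",cv2.resize(im[150:240,210:290],None,fx=6,fy=6,interpolation=2))
print(bot.sense()["force"])
E
```

```text
17.95 [0.52321352 0.3549019  0.32516006] 0.0005911281310369444
top full_batch 0.98 [300.0, 232.2, 59.7, 45.0] [ 0.50311793 -0.01118589]
top pile_top 0.93 [310.8, 232.3, 43.9, 53.8] [ 0.48845416 -0.01903836]
side full_batch 0.88 [274.9, 225.1, 59.1, 49.6] [ 0.49072175 -0.04893249]
side pile_top 0.87 [273.1, 259.8, 57.8, 35.0] [ 0.46588343 -0.05917094]
side pile_bottom 0.67 [278.0, 278.3, 56.4, 35.9] [ 0.46776995 -0.12542217]
(array([ 0.50611273, -0.01048683,  0.34153754]), np.float64(0.07477046357852396)) (array([ 0.50582853, -0.01061955,  0.35007293]), np.float64(0.05320719472146063))
[-0.64637891 -0.6843826   0.00899967]
```

View pics/s6.png

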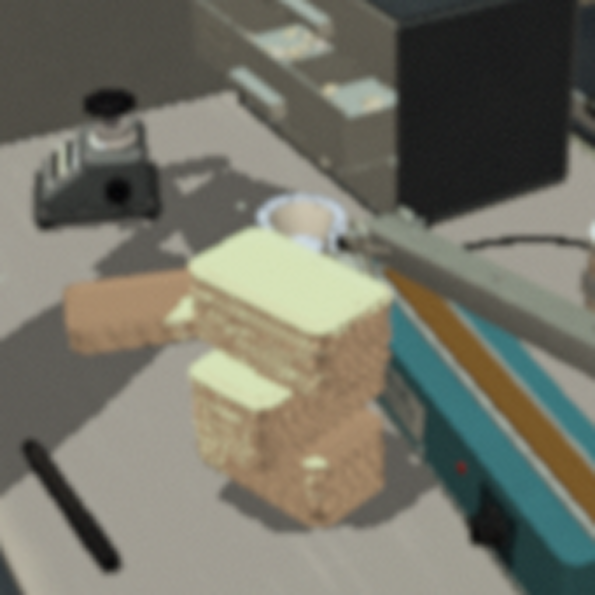

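View pics/p3.png

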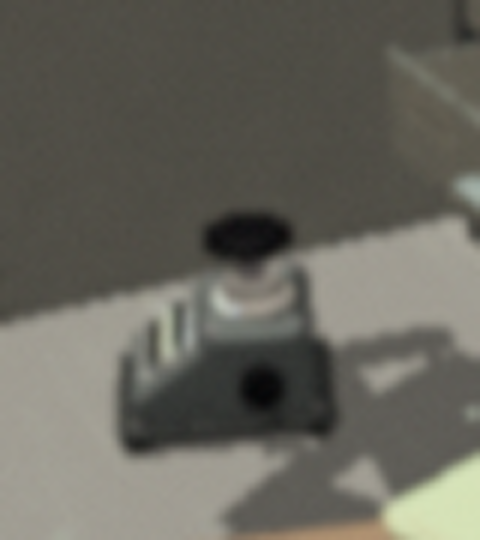

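The plunger is back up and the full batch lies within about 4 mm of the pile's centre, about 2° off square. The gripper is clear of everything, so I'm handing in.

```bash
python3 -c "
from rig import bot
print(bot.finish_job())"
```

```text
the job is handed in; nothing more can be done
None
```

The full batch is on the pile and counted, and the job is handed in; `finish_job` gives no verdict, so what follows is from my own checks.

- **Batch on the pile:** I gripped it across its short side, lowered it until it touched, and let go. A final fit to both cameras puts it at about (0.506, −0.010). That is roughly 4 mm from the upper batch's centre as measured at the start, and about 2° off square. In the side view the batches below look unmoved.
- **Counter:** With the fingers closed I pressed the plunger down until the force jumped to about 38 N with the fingertips at 82 mm. The stop is at 83 mm, so it was fully down. The last picture shows it back up.
- **Force readings:** On touchdown they were too noisy to show contact clearly, so I judged it by the tool stopping at 0.184 m, against an expected 0.185 m. The plunger press read about 38 N upward but about 42 N in total, counting sideways force. The 40 N limit is for the arm or gripper body, and here only the fingertips were pressing.
- **Not measured:** I did not re-measure the part batches and bowls at the end. The pictures I viewed show no disturbance, but they don't cover all of them.

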